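Enter a result on the club's scoring console

ROBOT

A 6-joint arm with a two-finger parallel gripper is mounted at the origin on the work surface. World frame = base frame: x ahead of the robot, y to its left, z up, the work surface at z = 0. Lengths are in m, angles in rad, forces in N, time in s.
With the tool pointing down it reaches from about 0.35 to 0.925 m from the base axis. Payload 6.4 kg.
Tool frame: the origin (TCP) lies between the finger pads; the fingertips stand 22 mm ahead of it and the grasp point (between the pads) lies 3 mm ahead of it (env.tips_ahead is the distance from the TCP to the fingertips, in m); z points along the fingers, y is the direction in which the jaws open and shut (so a half turn about z gives the same grasp; the last joint's range is limited). The gripper opens to 94 mm and grips with 3 to 60 N. Pads are 16 mm wide; open, the fingers measure 119 mm over their backs; the gripper's body (75 mm by 177 mm) begins 78 mm behind the grasp point.
Start: joints at [0.936, 0.245, 1.558, -0, 1.339, -0.174], TCP at [0.289, 0.582, 0.227] pointing down, gripper open.
Joint ranges: [-3.13, 3.13], [-1.02, 2.26], [0.13, 2.54], [-0.95, 4.09], [0.21, 2.88], [-2.74, 2.74]. Speed limits (rad/s): [2.57, 2.57, 3.14, 3.14, 3.14, 3.14].

INTERFACE

Orientations are given as a rotation vector (axis times angle).
In Python, from plant import env, capture, ticket gives the robot as it stands.
- The arm moves only by the shell command python3 -m inch 'ROWS' [OPENING]. ROWS is a JSON object of lists of equal length, an entry for each row: "delta_pos": the shift along the tool's x, y, z in cm, a list of three; "delta_rot": the turn, a rotation vector about the tool's x, y, z in rad, a list of three. A call has exactly 5 rows; each row is the pose to reach, as a shift and turn from the pose commanded when the call began, along the tool's axes at that moment; what a row does not reach only later rows make up. A row lasts 1/10 s, in which the tool goes at most 50 mm and 8.59 degrees, less where a joint would pass 70% of its speed; a pose out of reach is approached as far as the arm can. A call with a gripper value outside its range is refused whole. OPENING is the opening, from -1 (shut) to 1 (fully open), set as the call begins (- or left out, the last holds). The fingers move at their own pace and stop on an object; the grip force is fixed at half the most. Time passes only in rows, so rows that repeat a pose let the fingers close, or fill a call up. It gives the time, the measured TCP pose, the force and the opening at its end, in the units of the state.
- env.observe(): the state, without advancing time (a new reading comes with each control period).
- capture(name): name is "side" or "top"; returns a dict with "frame" (480x640x3 uint8, red, green, blue), "fovy" (degrees; the focal length in pixels is half the picture's height over the tangent of half this angle, whatever the lens; pixels are square), "cx", "cy" (the principal point, pixels), "R" (3x3) and "t" (3): a world point X has camera coordinates R X + t. Camera axes: x right, y down, z forward; pixel columns grow to the right and rows downward; lengths in m; the calibration is good to about 2 mm. A picture is of the moment at which its call begins. There is no depth.
- ticket.close_job(): hands the job in, once; it reports no verdict.
The state is a dict: "t": time; "joints": joint angles; "qd": joint speeds; "joint_efforts": joint torques, N m; "tcp_pos": TCP position; "tcp_rot": TCP orientation; "wrist_force": force on the tool from outside, world axes, zero at the start; "wrist_torque": the same for the moment, N m; "gripper_width": finger opening in m.
Only numpy, scipy, OpenCV 4.12 (cv2) and the standard library are available. Lean on these libraries where they do the work, as an engineer would, in place of code of your own. Each camera call takes 0.05 s, during which the arm holds its last target. There are 200 camera calls.

TASK

Enter the last competitor's result on the scoring console: press the triangular key, then the large round key, then the square key, and confirm with the long bar key. Press them one at a time, each fully down and let up again before the next, and leave the plus-shaped key and the small round key alone. Do not shove the medal, pen, tin or carton out of their places.

Things in the scene. Friction and masses are not known exactly. Their poses are not given: they have to be found in the camera images.
- console: scoring console, a fixed aluminium plate 200 x 290 x 10 mm; origin under its centre, x towards its blank screen (45 mm high, at x = 84 mm), y to its left. Six black key modules, 60 mm square, stand on it in two rows of three, 64 mm apart, in a different order each time. All keys are white, tops 39 mm above the table and 10 mm above their modules; only the outline differs.
- triangle_top (a point): centre of the top face of the triangular key (equal sides of 50 mm); moves down with the key, z up
- key_triangle (a joint): how far the triangle key is pressed: 0 up, 0.006 m fully down; springs back by itself (1.5 N to start it, 5 N fully down)
- round_top (a point): centre of the top face of the large round key (42 mm across); moves down with the key, z up
- key_round (a joint): how far the round key is pressed: 0 up, 0.006 m fully down; springs back by itself (1.5 N to start it, 5 N fully down)
- square_top (a point): centre of the top face of the square key (38 x 38 mm); moves down with the key, z up
- key_square (a joint): how far the square key is pressed: 0 up, 0.006 m fully down; springs back by itself (1.5 N to start it, 5 N fully down)
- bar_top (a point): centre of the top face of the long narrow bar key (52 x 18 mm); moves down with the key, z up
- key_bar (a joint): how far the bar key is pressed: 0 up, 0.006 m fully down; springs back by itself (1.5 N to start it, 5 N fully down)
- cross_top (a point): centre of the top face of the plus-shaped key (arms 48 mm long, 14 mm wide); not part of the job; moves down with the key, z up
- key_cross (a joint): how far the cross key is pressed: 0 up, 0.006 m fully down; springs back by itself (1.5 N to start it, 5 N fully down)
- dot_top (a point): centre of the top face of the small round key (18 mm across); not part of the job; moves down with the key, z up
- key_dot (a joint): how far the small round key is pressed: 0 up, 0.006 m fully down; springs back by itself (1.5 N to start it, 5 N fully down)
- medal: steel medal, disc 40 mm across, 5 mm thick, lying on the console's wing; origin under its centre
- pen: red pen 135 x 10 x 10 mm lying in front of the console; origin under its middle, x along it
- tin: round steel tin 68 mm across, 28 mm high, to the right of the console; origin under its centre
- carton: cardboard carton 85 x 55 x 50 mm, left of the console; origin under its centre

How it is judged:
By the outcome, as a careful person would: the job done as asked, in the order asked, and still so for the second after the job is handed in, with the robot touching nothing.
It also fails if it takes over 45 s, if anything falls off the work surface, if the arm or the gripper's body presses on something with over 40 N, if the wrist force passes 120 N, or if a joint passes its speed limit or range.

## Working session

There is one attempt and no reset: what is moved stays moved. The work goes in short steps, Python scripts to look and compute and a shell command to move; the robot and the scene stay as the last step left them, time stands still between calls to the robot, and variables do not carry over. Pictures are saved under pics/ and viewed, about 8 in all and at most 12, crops included, and the job is handed in when it is done.

```bash
mkdir -p pics; ls
python3 - <<'E'
from plant import env, capture
import cv2,numpy as np
s=env.observe();print(s)
print(env.tips_ahead)
for n in("top","side"):
    c=capture(n);cv2.imwrite(f"pics/{n}0.png",c["frame"][:,:,::-1]);print({k:v for k,v in c.items() if k!="frame"}, -np.array(c["R"]).T@c["t"])
E
```

```text
pics
{'t': 0.0, 'joints': array([ 9.35893680e-01,  2.45789217e-01,  1.55897243e+00, -5.46566925e-06,
        1.33870487e+00, -1.74106366e-01]), 'qd': array([-9.03481584e-04,  8.28250855e-04, -7.08186253e-04, -1.56777467e-03,
        1.35461711e-05,  8.54030579e-04]), 'joint_efforts': array([ 7.04434501e-05, -4.15827012e+01, -3.14606953e+01,  6.85218489e-02,
        3.32138222e-02, -1.42358699e-04]), 'tcp_pos': array([0.2887006 , 0.58175769, 0.22638358]), 'tcp_rot': array([-7.17260818e-01, -3.05786388e+00,  2.70857050e-03]), 'wrist_force': array([-0.81380659, -0.90050177,  0.88137704]), 'wrist_torque': array([-0.02212281,  0.03399705,  0.00494574]), 'gripper_width': 0.09390739386435284}
0.022
{'fovy': 54.00582809609541, 'cx': 310.7749017442547, 'cy': 241.20916213990702, 'R': array([[ 3.53744524e-04, -9.99961468e-01,  8.77141170e-03],
       [-9.90350036e-01, -1.56593153e-03, -1.38579778e-01],
       [ 1.38588174e-01, -8.63774605e-03, -9.90312429e-01]]), 't': array([0.04043489, 0.56008696, 0.70936389])} [0.45635839 0.0474377  0.77975393]
{'fovy': 45.06281395719998, 'cx': 324.2626162362684, 'cy': 245.57002462905743, 'R': array([[ 0.74871611, -0.66282567,  0.00929058],
       [-0.43658745, -0.5036108 , -0.7454982 ],
       [ 0.49881418,  0.55411036, -0.66644289]]), 't': array([-0.38448959,  0.31294553,  0.66429728])} [ 0.09314074 -0.46534082  0.67958866]
```

View pics/top0.png

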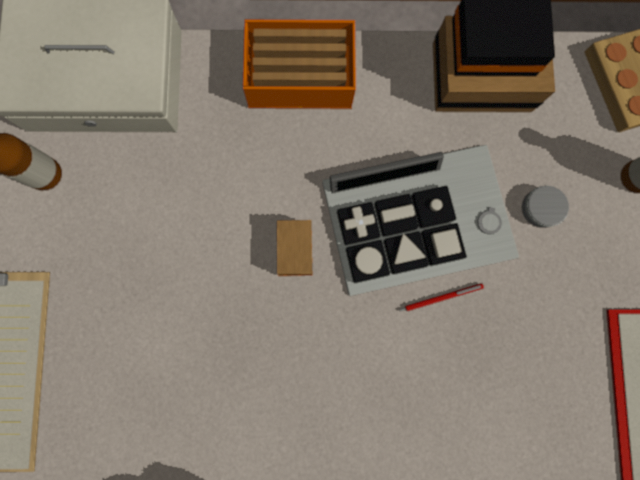

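View pics/side0.png

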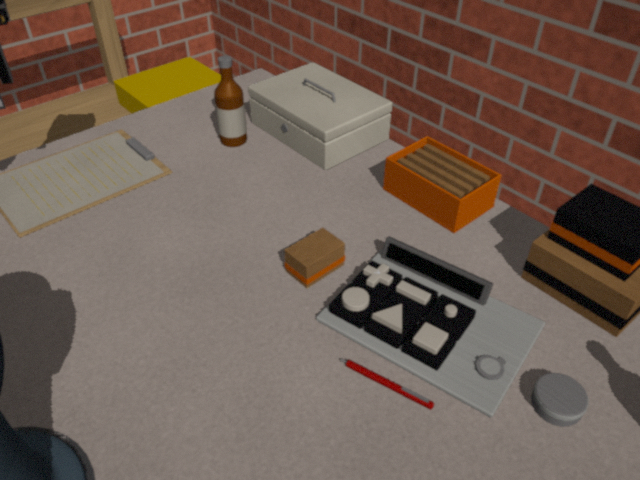

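The top view shows the console: cross (360,220), bar (398,213), dot (436,205), round (369,261), triangle (407,250), square (447,243). The carton is at (294,247), the pen at (445,297), the medal at (488,221) and the tin at (546,206). The side view agrees on the order.

```bash
cat > h.py <<'E'
import numpy as np,cv2
from plant import env,capture
from scipy.spatial.transform import Rotation as Ro
def ray(c,uv,z):
    f=240/np.tan(np.radians(c["fovy"])/2); R=np.array(c["R"]);C=-R.T@c["t"]
    d=R.T@np.array([(uv[0]-c["cx"])/f,(uv[1]-c["cy"])/f,1]); return C+d*(z-C[2])/d[2]
def togo(p): # shift in tool axes, cm, from measured pose
    s=env.observe(); return Ro.from_rotvec(s["tcp_rot"]).inv().apply(np.array(p)-s["tcp_pos"])*100
E
python3 - <<'E'
from h import *
box={"top":(330,185,475,285),"side":(335,255,480,360)}
seed={"top":dict(cross=(360,220),bar=(398,213),dot=(436,205),round=(369,261),tri=(407,252),square=(447,243)),
"side":dict(cross=(377,275),bar=(413,291),dot=(451,311),round=(355,299),tri=(390,318),square=(431,336))}
K={}
for n in seed:
    c=capture(n);im=c["frame"]; v=im.min(2); 
    for k,(x,y) in seed[n].items():
        print(n,k,im[y,x],end=' ')
        m=(v>(135 if n=="top" else 150)).astype(np.uint8)
        _,lab,st,ce=cv2.connectedComponentsWithStats(m,connectivity=4)
        l=lab[y,x]
        if l==0: print("none");continue
        cn=max(cv2.findContours((lab==l).astype(np.uint8),0,1)[0],key=cv2.contourArea)
        P=np.array([ray(c,q[0],.039)[:2] for q in cn],np.float32)
        print(st[l],ce[l].round(1),ray(c,ce[l],.039).round(4),"size mm",(np.array(cv2.minAreaRect(P)[1])*1000).round(1), "ang",round(cv2.minAreaRect(P)[2],1)); K[n,k]=ray(c,ce[l],.039)
for n in seed:
  try: print(n,[round(float(np.linalg.norm(K[n,a]-K[n,b]))*1000,1) for a,b in (("cross","bar"),("bar","dot"),("round","tri"),("tri","square"),("cross","round"),("dot","square"))])
  except KeyError as e: print(e)
c=capture("top")
for nm,uv,z in (("medal",(488,221),.015),("tin",(546,206),.028),("pen1",(406,308),.005),("pen2",(483,287),.005),("carton",(294,247),.05),("scr1",(335,188),.045),("scr2",(441,158),.045)): print(nm,ray(c,uv,z).round(3))
E
```

```text
top cross [176 177 174] [346 208  28  28 333] [359.6 221.4] [ 0.5921 -0.0371  0.039 ] size mm [36.6 36.6] ang 58.0
top bar [167 162 146] [383 206  31  15 281] [398.2 212.9] [ 0.606  -0.0993  0.039 ] size mm [15.3 48.3] ang 12.8
top dot [167 161 146] [433 200   8   9  60] [436.6 204.2] [ 0.6204 -0.1616  0.039 ] size mm [11.3 13.3] ang 88.0
top round [169 163 148] [357 248  24  25 468] [368.7 260.1] [ 0.5299 -0.0506  0.039 ] size mm [36.4 38.2] ang 89.2
top tri [167 161 147] [396 236  28  27 366] [407.8 251.2] [ 0.5442 -0.1129  0.039 ] size mm [43.4 38.8] ang 44.0
top square [167 161 146] [435 231  25  25 461] [446.9 242.7] [ 0.5579 -0.1757  0.039 ] size mm [34.5 34.2] ang 12.6
side cross [150 143 133] none
side bar [151 142 132] none
side dot [155 149 137] none
side round [150 143 133] none
side tri [149 140 129] none
side square [151 144 132] none
top [63.7, 63.9, 63.9, 64.3, 63.6, 64.1]
('side', 'cross')
medal [ 0.598 -0.253  0.015]
tin [ 0.62  -0.344  0.028]
pen1 [ 0.455 -0.115  0.005]
pen2 [ 0.489 -0.243  0.005]
carton [0.549 0.067 0.05 ]
scr1 [0.645 0.002 0.045]
scr2 [ 0.696 -0.17   0.045]
```

```bash
cat >> h.py <<'E'
K=dict(tri=(.5442,-.1129),round=(.5299,-.0506),square=(.5579,-.1757),bar=(.606,-.0993))
def turn():
    y=np.array(K["round"])-K["square"]; y=np.append(y/np.linalg.norm(y),0)
    A=Ro.from_rotvec(env.observe()["tcp_rot"]); out=[]
    for s in(1,-1):
        G=Ro.from_matrix(np.c_[np.cross(s*y,[0,0,-1]),s*y,[0,0,-1]]); out.append((A.inv()*G).as_rotvec().round(3))
    return out
E
python3 -c "
from h import *
print(turn(),togo((*K['tri'],.15)).round(2)); print(Ro.from_rotvec(env.observe()['tcp_rot']).as_matrix().round(3))"
```

```text
[array([-0.001, -0.   , -0.681]), array([-1.000e-03,  1.000e-03,  2.461e+00])] [-53.77 -50.88   7.73]
[[-0.896  0.445 -0.001]
 [ 0.445  0.896 -0.001]
 [ 0.    -0.001 -1.   ]]
```

```bash
python3 -m inch '{"delta_pos":[[-3.3,-3.1,0],[-6.6,-6.2,0],[-9.9,-9.3,0],[-13.2,-12.4,0],[-16.5,-15.5,0]],"delta_rot":[[0,0,0],[0,0,0],[0,0,0],[0,0,0],[0,0,0]]}' -1
python3 -m inch '{"delta_pos":[[-3.3,-3.1,0],[-6.6,-6.2,0],[-9.9,-9.3,0],[-13.2,-12.4,0],[-16.5,-15.5,0]],"delta_rot":[[0,0,0],[0,0,0],[0,0,0],[0,0,0],[0,0,0]]}' 
python3 -c "
from h import *
print(turn(),togo((*K['tri'],.15)).round(2),env.observe()['joints'])"
```

```text
t: 0.75
tcp_pos: [0.3681, 0.3684, 0.2274]
tcp_rot: [0.717, 3.059, 0.0]
wrist_force: [0.4, 0.3, 0.8]
gripper_width: 0.0573
t: 1.25
tcp_pos: [0.447, 0.1561, 0.2276]
tcp_rot: [0.717, 3.058, 0.0]
wrist_force: [0.8, 0.6, 0.3]
gripper_width: 0.0175
[array([ 0.   ,  0.001, -0.681]), array([ 1.000e-03, -0.000e+00,  2.461e+00])] [-20.66 -19.78   7.77] [ 9.57832099e-02 -1.83578779e-01  1.99636566e+00  5.81872522e-05
  1.32817335e+00 -1.01433689e+00]
```

```bash
python3 -m inch '{"delta_pos":[[-3,-3,0],[-6,-6,0],[-9,-9,0],[-12,-12,0],[-15,-15,0]],"delta_rot":[[0,0,-0.13],[0,0,-0.26],[0,0,-0.39],[0,0,-0.52],[0,0,-0.65]]}' 
python3 -c "
from h import *
print(turn(),togo((*K['tri'],.08)).round(2),env.observe()['joints'])"
```

```text
t: 1.75
tcp_pos: [0.5147, -0.045, 0.2276]
tcp_rot: [-0.305, 3.126, -0.0]
wrist_force: [0.9, 0.6, -0.4]
gripper_width: 0.0005
[array([-0.   ,  0.   , -0.026]), array([1.000e-03, 0.000e+00, 3.116e+00])] [-1.58 -7.23 14.76] [-3.07038943e-01 -7.14313188e-02  1.89551687e+00  1.21416405e-04
  1.31713242e+00 -2.07213536e+00]
```

```bash
python3 -m inch '{"delta_pos":[[-0.5,-2.4,3],[-1,-4.8,6],[-1.6,-7.2,9],[-1.6,-7.2,12],[-1.6,-7.2,14.8]],"delta_rot":[[0,0,-0.026],[0,0,-0.026],[0,0,-0.026],[0,0,-0.026],[0,0,-0.026]]}' 
python3 -c "
from h import *
print(turn(),togo((*K['tri'],.061)).round(2))
for n in('top','side'):
  f=capture(n)['frame'][:,:,::-1]; cv2.imwrite(f'pics/{n}1.png',cv2.resize(f[130:330,300:560] if n=='top' else f[220:420,290:550],None,fx=3,fy=3))"
```

```text
t: 2.25
tcp_pos: [0.5435, -0.1117, 0.078]
tcp_rot: [0.335, -3.123, -0.0]
wrist_force: [0.9, -0.6, 0.2]
gripper_width: 0.0005
[array([ 0.   , -0.   , -0.006]), array([-1.000e-03, -1.000e-03,  3.135e+00])] [-0.04 -0.14  1.7 ]
```

View pics/side1.png

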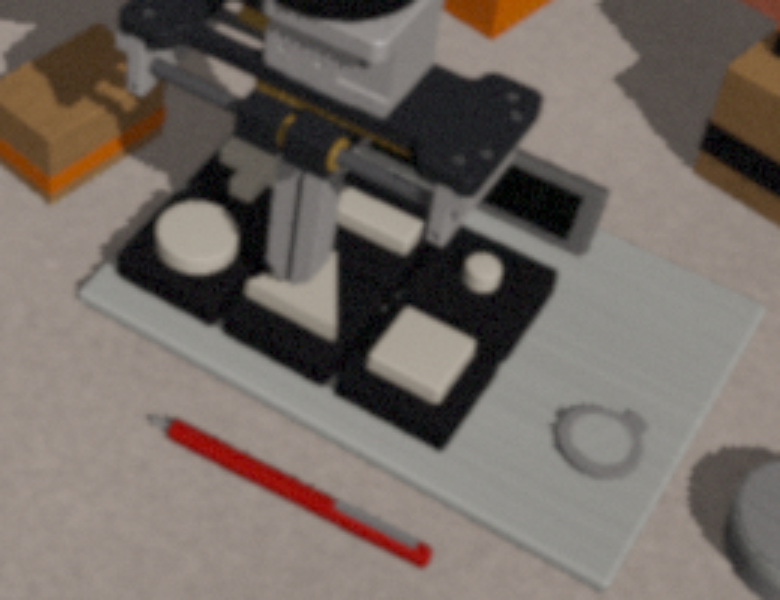

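The side view shows the closed tips at crop (305,275), just above the triangle key's centre at about (310,300). I'll press now.

```bash
python3 -m inch '{"delta_pos":[[0,-0.1,0.8],[0,-0.1,1.5],[0,-0.1,1.9],[0,-0.1,2.3],[0,-0.1,2.3]],"delta_rot":[[0,0,0],[0,0,0],[0,0,0],[0,0,0],[0,0,0]]}'
```

```text
t: 2.85
tcp_pos: [0.5445, -0.1121, 0.0571]
tcp_rot: [-0.337, 3.122, -0.001]
wrist_force: [-0.1, 0.3, 3.7]
gripper_width: 0.0004
```

```bash
python3 -m inch '{"delta_pos":[[0,0,0.15],[0,0,0.3],[0,0,0.3],[0,0,0.3],[0,0,0.3]],"delta_rot":[[0,0,0],[0,0,0],[0,0,0],[0,0,0],[0,0,0]]}'
```

```text
t: 3.35
tcp_pos: [0.5447, -0.1121, 0.0551]
tcp_rot: [-0.337, 3.122, -0.001]
wrist_force: [-4.1, 1.3, 11.4]
gripper_width: 0.0005
```

The force is 11.4 N, above the 5 N needed, with the tip at 33 mm, so the key is fully down. Lifting.

```bash
python3 -m inch '{"delta_pos":[[0,0,-0.6],[0,0,-1.5],[0,0,-2.5],[0,0,-3],[0,0,-3]],"delta_rot":[[0,0,0],[0,0,0],[0,0,0],[0,0,0],[0,0,0]]}'
python3 -c "
from h import *
print(turn(),*[togo((*K[k],.055)).round(2) for k in K])
for n in('top','side'):
  f=capture(n)['frame'][:,:,::-1]; cv2.imwrite(f'pics/{n}2.png',cv2.resize(f[130:330,300:560] if n=='top' else f[220:420,290:550],None,fx=3,fy=3))"
```

```text
t: 3.85
tcp_pos: [0.5443, -0.1121, 0.0844]
tcp_rot: [-0.337, 3.122, -0.001]
wrist_force: [0.2, 0.1, -0.3]
gripper_width: 0.0003
[array([-0.001,  0.001, -0.005]), array([2.000e-03, 1.000e-03, 3.137e+00])] [ 0.03 -0.07  2.94] [0.1  6.32 2.93] [ 0.04 -6.5   2.95] [-6.29 -0.06  2.95]
```

```bash
python3 -m inch '{"delta_pos":[[0,2.2,0],[0.1,4.4,0],[0.1,6.3,0],[0.1,6.3,0],[0.1,6.3,0.8]],"delta_rot":[[0,0,0],[0,0,0],[0,0,0],[0,0,0],[0,0,0]]}'
python3 -m inch '{"delta_pos":[[0,0,0.7],[0,0,1.3],[0,0,1.8],[0,0,2.2],[0,0,2.2]],"delta_rot":[[0,0,0],[0,0,0],[0,0,0],[0,0,0],[0,0,0]]}'
```

```text
t: 4.45
tcp_pos: [0.5303, -0.051, 0.076]
tcp_rot: [-0.338, 3.121, -0.002]
wrist_force: [-0.2, 0.1, 0.6]
gripper_width: 0.0006
t: 4.95
tcp_pos: [0.5296, -0.0513, 0.0551]
tcp_rot: [0.337, -3.121, 0.0]
wrist_force: [-7.4, -0.3, 16.6]
gripper_width: 0.0006
```

Round is fully down: 16.6 N, TCP z 0.0551. Lifting, then on to the square.

```bash
python3 -m inch '{"delta_pos":[[0,0,-0.6],[0,0,-1.5],[0,0,-2.5],[0,0,-3],[0,0,-3]],"delta_rot":[[0,0,0],[0,0,0],[0,0,0],[0,0,0],[0,0,0]]}'
python3 -c "
from h import *
print(turn(),*[togo((*K[k],.055)).round(2) for k in K])"
python3 -m inch '{"delta_pos":[[0,-3.2,0],[-0.1,-6.4,0],[-0.1,-9.6,0],[-0.1,-12.8,0],[-0.1,-12.8,0]],"delta_rot":[[0,0,0],[0,0,0],[0,0,0],[0,0,0],[0,0,0]]}'
```

```text
t: 5.45
tcp_pos: [0.5302, -0.0508, 0.0845]
tcp_rot: [-0.337, 3.122, -0.001]
wrist_force: [0.7, 0.3, -0.7]
gripper_width: 0.0006
[array([-0.001,  0.002, -0.005]), array([3.000e-03, 2.000e-03, 3.137e+00])] [-0.04 -6.37  2.96] [0.03 0.03 2.95] [ -0.04 -12.79   2.96] [-6.37 -6.36  2.97]
t: 5.95
tcp_pos: [0.5584, -0.1786, 0.0835]
tcp_rot: [-0.332, 3.123, -0.002]
wrist_force: [-0.4, 0.8, -0.6]
gripper_width: 0.0004
```

```bash
python3 -m inch '{"delta_pos":[[0,0,0.8],[0,0,1.6],[0,0,2.4],[0,0,3],[0,0,3]],"delta_rot":[[0,0,0],[0,0,0],[0,0,0],[0,0,0],[0,0,0]]}'
```

```text
t: 6.45
tcp_pos: [0.5573, -0.1741, 0.055]
tcp_rot: [0.339, -3.12, -0.004]
wrist_force: [-8.2, 5.5, 18.2]
gripper_width: 0.0009
```

Square is fully down (18 N, z 0.055). Lifting, then on to the bar.

```bash
python3 -m inch '{"delta_pos":[[0,0,-0.6],[0,0,-1.5],[0,0,-2.5],[0,0,-3],[0,0,-3]],"delta_rot":[[0,0,0],[0,0,0],[0,0,0],[0,0,0],[0,0,0]]}'
python3 -c "
from h import *
print(turn(),*[togo((*K[k],.055)).round(2) for k in K])"
python3 -m inch '{"delta_pos":[[-2.1,2.1,0],[-4.2,4.2,0],[-6.3,6.4,0],[-6.3,6.4,0],[-6.3,6.4,0]],"delta_rot":[[0,0,0],[0,0,0],[0,0,0],[0,0,0],[0,0,0]]}'
python3 -c "
from h import *
print(turn(),*[togo((*K[k],.055)).round(2) for k in K])
f=capture('side')['frame'][:,:,::-1]; cv2.imwrite(f'pics/side3.png',cv2.resize(f[220:420,290:550],None,fx=3,fy=3))"
```

```text
t: 6.95
tcp_pos: [0.5584, -0.1757, 0.0845]
tcp_rot: [-0.337, 3.122, -0.002]
wrist_force: [0.4, 1.5, -0.0]
gripper_width: 0.0005
[array([-0.001,  0.001, -0.005]), array([2.000e-03, 2.000e-03, 3.137e+00])] [0.05 6.44 2.94] [ 0.12 12.83  2.93] [0.05 0.01 2.95] [-6.28  6.45  2.95]
t: 7.45
tcp_pos: [0.6053, -0.0992, 0.0829]
tcp_rot: [0.339, -3.122, -0.0]
wrist_force: [0.1, -0.1, -0.2]
gripper_width: 0.0009
[array([ 0.   , -0.001, -0.004]), array([-1.000e-03, -0.000e+00,  3.138e+00])] [ 6.26 -0.03  2.8 ] [6.32 6.36 2.8 ] [ 6.27 -6.46  2.8 ] [-0.06 -0.03  2.79]
```

View pics/side3.png

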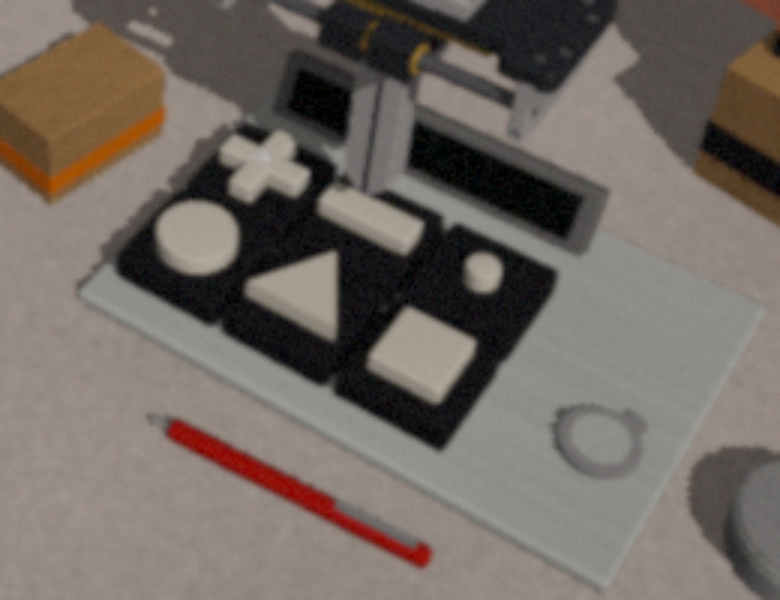

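All keys are back up and everything is in its place. The tips at crop (372,188) hover above the bar key at (372,217).

```bash
python3 -m inch '{"delta_pos":[[0,0,0.8],[0,0,1.6],[0,0,2.4],[0,0,3],[0,0,3]],"delta_rot":[[0,0,0],[0,0,0],[0,0,0],[0,0,0],[0,0,0]]}'
```

```text
t: 8.0
tcp_pos: [0.6054, -0.1001, 0.055]
tcp_rot: [0.337, -3.121, -0.0]
wrist_force: [-7.0, 0.3, 15.2]
gripper_width: 0.0004
```

```bash
python3 -m inch '{"delta_pos":[[0,0,-0.6],[0,0,-2],[0,0,-5],[0,0,-9],[0,0,-12]],"delta_rot":[[0,0,0],[0,0,0],[0,0,0],[0,0,0],[0,0,0]]}'
python3 -m inch '{"delta_pos":[[0,3,0],[0,7,0],[0,11,0],[0,15,0],[0,15,0]],"delta_rot":[[0,0,0],[0,0,0],[0,0,0],[0,0,0],[0,0,0]]}'
python3 -m inch '{"delta_pos":[[0,0,0],[0,0,0],[0,0,0],[0,0,0],[0,0,0]],"delta_rot":[[0,0,0],[0,0,0],[0,0,0],[0,0,0],[0,0,0]]}'
python3 -c "
from h import *
f=capture('side')['frame'][:,:,::-1]; cv2.imwrite(f'pics/side4.png',f)"
```

```text
t: 8.5
tcp_pos: [0.6061, -0.0996, 0.1759]
tcp_rot: [-0.337, 3.122, -0.001]
wrist_force: [-0.1, 0.1, -0.2]
gripper_width: 0.0007
t: 9.0
tcp_pos: [0.5724, 0.0508, 0.1735]
tcp_rot: [0.345, -3.122, -0.002]
wrist_force: [-0.1, 0.1, -0.1]
gripper_width: 0.0005
t: 9.5
tcp_pos: [0.5738, 0.0464, 0.1734]
tcp_rot: [0.336, -3.123, -0.0]
wrist_force: [0.2, 0.7, 1.1]
gripper_width: 0.0001
```

View pics/side4.png

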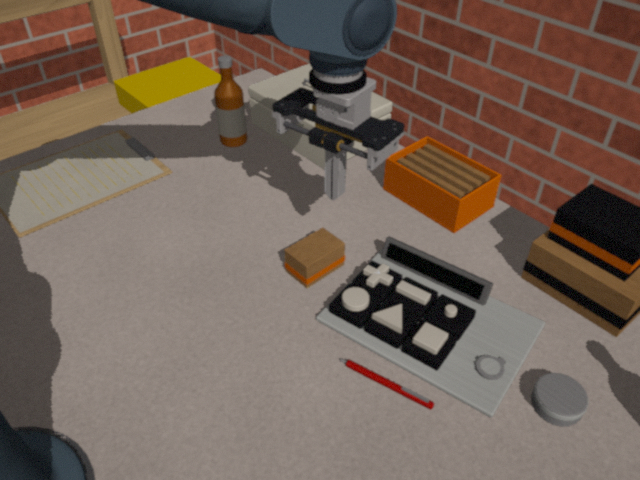

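All six keys are up, and the medal (490,366), pen, tin (560,398) and carton (315,257) are where they started. The gripper is clear.

```bash
python3 -c "
from plant import ticket
print(ticket.close_job())"
```

```text
the job is handed in; nothing more can be done
None
```

I pressed the triangle, large round, square and bar keys in that order with the closed fingertips, and handed the job in at about 9.5 s of robot time.

- **Presses:** each key stopped with the fingertips at 33 mm, which is the full 6 mm of travel, at 11 to 18 N upward. That is well over the 5 N needed. I lifted the fingers about 30 mm clear after each of the first three presses and well clear after the bar.
- **Triangle key:** I pressed it in two stages. The first push stopped part way at about 4 mm, and I went straight on to full depth without letting up.
- **Last checks:** the final picture shows all six keys up, and the medal, pen, tin and carton unmoved by eye. The arm was clear of everything. I did not go near the plus-shaped and small round keys.

No check failed or disagreed. The key positions come from the top view only, because my brightness threshold missed the keys in the side view. The measured key spacing came out at 63.6–64.3 mm against the 64 mm given.

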